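# Press a lens barrel home in the sprung V-cradle

### The arm

A 6-joint arm with a two-finger parallel gripper is mounted at the origin on the work surface. World frame = base frame: x ahead of the robot, y to its left, z up, the work surface at z = 0. Lengths are in m, angles in rad, forces in N, time in s.
With the tool pointing down it reaches from about 0.225 to 0.875 m from the base axis. Payload 3.4 kg.
Tool frame: the origin (TCP) lies at the very end of the fingers, on their centre line; the grasp point (between the pads) lies behind it (manip.grasp_offset is the z of the grasp point in the tool frame, in m); z points along the fingers, y is the line along which they close (so a half turn about z gives the same grasp; the last joint's range is limited). The gripper opens to 85 mm and grips with 20 to 120 N. Pads are 22 mm wide; open, the fingers measure 114 mm over their backs; the gripper's body (76 mm by 85 mm) begins 54 mm behind the grasp point. The pads swing forward as they close: fully open they stand 13 mm farther back than shut.
Start: joints at [1.117, 0.276, 1.505, -0, 1.361, -0.121], TCP at [0.188, 0.543, 0.231] pointing down, gripper open.
Joint ranges: [-2.89, 2.89], [-0.75, 2.08], [0.22, 2.7], [-1.18, 4.32], [0.11, 2.71], [-2.7, 2.7]. Speed limits (rad/s): [2.57, 2.57, 3.14, 3.14, 3.14, 3.14].

### API

Orientations are given as a unit quaternion [w, x, y, z].
In Python, from rig import manip gives the robot as it stands.
- The arm moves only by the shell command python3 -m pendant 'ROWS' [FORCE]. ROWS is JSON, a list of rows, each an object of numbers: "dx", "dy", "dz": the shift along the tool's x, y, z in m; "rx", "ry", "rz": the turn, a rotation vector about the tool's x, y, z in degrees; "hand": the finger opening in m, from 0 to 0.0854. In form: [{"dx": .., "dy": .., "dz": .., "rx": .., "ry": .., "rz": .., "hand": ..}, ...]. A call has 1 to 12 rows; each row shifts and turns the commanded pose from where the row before left it, along the tool's axes as they then stand; what a row does not reach is not made up. A row lasts 1/12 s, in which the tool goes at most 41.7 mm and 7.16 degrees, less where a joint would pass 70% of its speed; a pose out of reach is approached as far as the arm can. A call is refused whole if a number of a shift passes 0.0417 or a number of a turn 7.16, either way. A call with a gripper value outside its range is refused whole. The fingers move at their own pace and stop on an object; FORCE is the grip in N (left out, the last holds). Time passes only in rows, so rows that do not move let the fingers close. It gives the time, the measured TCP pose, the force, the opening and the grip force at its end, in the units of the state.
- manip.get_state(): the state, without advancing time (a new reading comes with each control period).
- manip.get_image(name): name is "side" or "top"; returns a dict with "frame" (420x560x3 uint8, red, green, blue), "fx", "fy", "cx", "cy" (pixels), "distortion" ([k1, k2, p1, p2, k3] as OpenCV has them; the pictures are not rectified), "position" and "attitude" of the camera in the world. Camera axes: x right, y up, looking along -z (the intrinsics and any distortion apply to the point x, -y, -z); pixel columns grow to the right and rows downward; lengths in m; the calibration is good to about 2 mm. A picture is of the moment at which its call begins. There is no depth.
- manip.sign_off(): hands the job in; it is judged then, once.
The state is a dict: "clock": time; "qpos": joint angles; "qd": joint speeds; "effort": joint torques, N m; "position": TCP position; "ee_rot": TCP orientation; "contact_force": force on the tool from outside, world axes, zero at the start; "moment": the same for the moment, N m; "width": finger opening in m; "gripper_force": force on a finger pad.
Only numpy, scipy, OpenCV 4.12 (cv2) and the standard library are available. Lean on these libraries where they do the work, as an engineer would, in place of code of your own. Each camera call takes 0.05 s, during which the arm holds its last target. There are 200 camera calls.

### The job

Take the lens barrel with the blue ring from the rack and lay it, centred and with its glass end towards the green-topped sensor head of the test station, in the red sprung V-cradle so that it rests on both brass V faces. Do not drop it. Then press it gently down with the fingers until the cradle is fully home (the gap beneath the red bar closed), and finish while still holding it pressed there, squarely on both faces; leave everything else where it is.

Things in the scene. Friction and masses are not known exactly. Their poses are not given: they have to be found in the camera images.
- barrel: the barrel to load: dark steel cylinder, diameter 36, length 100, about 200 g, blue ring near its glass end, brass tail (diameter 26, 10 long) at the other. Origin on the axis, mid-length; x points along the axis to the glass end (it may roll about x). It lies level in a rack slot, axis 40 above the table, resting 36 either side of its middle; the middle is free for fingers
- barrel_front (a point): centre of the barrel's glass end face, on the axis, 50 from the barrel's origin
- spare: a barrel of the same shape and size with a yellow ring, in the other slot; to be left in place
- rack: fixed black rack, 130 (x) by 170 (y), base plate 8 thick, with two cross bars 22 high at x = +36 and -36. Its slots run along x at y = +50 and -50; the barrels' glass ends point to +x. Origin: centre of its underside
- station: fixed white test station. Its housing is 110 wide (y), 35 high and runs from x = -80 to +150; at x = 108 to 148 stands the sensor head (80 wide, top 120 above the table) green on top, with a round green window that looks to -x. Origin on the table under the middle of the cradle, x towards the sensor head
- cradle (a joint): how far the sprung red V-cradle is pressed down (m): 0 up, 0.010 fully home on its stop. It moves straight down only and springs back when let go. It carries the barrel without sinking; pressing it loaded takes about 6 N to start and 15 N at the end. Up, there is a 10 gap under its bar
- cradle_seat (a point): moves with the cradle: where the mid-point of the barrel's axis lies when seated, 89 above the table with the cradle up (top of the barrel then at 107). x along the V to the sensor head, z up
- v_left: brass V faces on the station's +y side, part of the cradle (90 degree V, open 54 wide at the top, 90 above the table). They sit on two yokes, each 14 thick, 35 either side of the middle: 56 is free between them for fingers, down to the red bar (top at 55, 50 wide). Origin: middle of the bar's underside, not on the faces
- v_right: the V faces on the -y side of the cradle; origin in the middle of the bar's underside
- sieve_lid: clear round lid, diameter 120, 30 high with its knob, a bystander; origin under its centre
- jar: sample jar, diameter 60, 85 high, a bystander; origin under its centre
- cylinder: clear measuring cylinder, 200 high on a blue foot 70 square, a bystander; origin under its centre
- brush: hand brush lying flat, a bystander; origin under its middle
- screwdriver: screwdriver lying flat, a bystander; origin under its middle
- sieve: small steel sieve ring, diameter 100, 30 high, a bystander; origin under its centre
Mind the look-alikes: they are no part of the job. What is shaped like the barrel but orange or turquoise is not meant.

How it is judged:
By the outcome, as a careful person would: the job done as asked, in the order asked, and still so for the second after the job is handed in, while the arm keeps its last pose, push and grip.
It also fails if it takes over 48 s, if anything falls off the work surface, if the arm or the gripper's body presses on something with over 40 N, if the wrist force passes 120 N, or if a joint passes its speed limit or range.

## Working session

There is one attempt and no reset: what is moved stays moved. The work goes in short steps, Python scripts to look and compute and a shell command to move; the robot and the scene stay as the last step left them, time stands still between calls to the robot, and variables do not carry over. Pictures are saved under pics/ and viewed, at most 10 in all, crops included, and the job is handed in when it is done.

```bash
ls; mkdir -p pics; cat > h.py <<'E'
import numpy as np, cv2
from rig import manip
from scipy.spatial.transform import Rotation as R
def img(n):
    d=manip.get_image(n); return d
def rot(d):
    a=np.array(d["attitude"],float)
    return a if a.shape==(3,3) else R.from_quat(a,scalar_first=True).as_matrix()
def K(d): return np.array([[d["fx"],0,d["cx"]],[0,d["fy"],d["cy"]],[0,0,1.]])
def ray(d,px):
    p=cv2.undistortPoints(np.array(px,float).reshape(-1,1,2),K(d),np.array(d["distortion"],float)).reshape(-1,2)
    v=np.c_[p[:,0],-p[:,1],-np.ones(len(p))]
    return np.array(d["position"]),v@rot(d).T
def onz(d,px,z):
    o,v=ray(d,px); return o+v*((z-o[2])/v[:,2])[:,None]
def proj(d,P):
    c=(np.atleast_2d(P)-np.array(d["position"]))@rot(d)
    c=c*np.array([1,-1,-1]); return cv2.projectPoints(c.reshape(-1,1,3),np.zeros(3),np.zeros(3),K(d),np.array(d["distortion"],float))[0].reshape(-1,2)
def tri(d1,p1,d2,p2):
    A=np.zeros((3,3));b=np.zeros(3)
    for d,p in((d1,p1),(d2,p2)):
        o,v=ray(d,[p]);v=v[0]/np.linalg.norm(v[0]);M=np.eye(3)-np.outer(v,v);A+=M;b+=M@o
    return np.linalg.solve(A,b)
def save(d,name): cv2.imwrite(f"pics/{name}.png",d["frame"][:,:,::-1])
E
python3 - <<'E'
from h import *
for n in("top","side"):
    d=img(n);save(d,n+"0");print({k:v for k,v in d.items() if k!="frame"})
s=manip.get_state();print(s["position"],s["ee_rot"],s["width"],manip.grasp_offset)
E
```

```text
pics
{'fx': 539.4798769768373, 'fy': 539.4798769768373, 'cx': 280.6201855408314, 'cy': 208.3692213825245, 'distortion': array([-0.16927336,  0.        ,  0.        ,  0.        ,  0.        ]), 'position': array([ 0.22134628, -0.04108923,  1.66848076]), 'attitude': array([-0.70114955, -0.06081613,  0.04795571,  0.70879543])}
{'fx': 488.70008322092684, 'fy': 488.70008322092684, 'cx': 284.6378331204843, 'cy': 207.32095164111934, 'distortion': array([-0.14986952,  0.        ,  0.        ,  0.        ,  0.        ]), 'position': array([-0.24367149, -0.86966451,  0.85458845]), 'attitude': array([ 0.83069162,  0.43593906, -0.16011195, -0.30703865])}
[0.18763461 0.54301155 0.23051588] [-2.16151990e-04  1.65613684e-01  9.86190350e-01 -8.08840426e-04] 0.08557044148894145 -0.0187
```

View pics/top0.png

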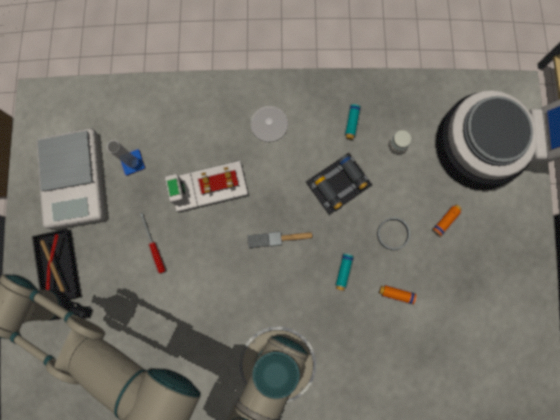

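View pics/side0.png

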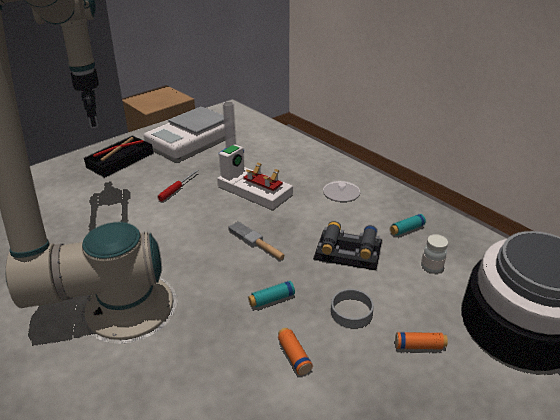

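Top view: the rack is at (339,183), the station at (208,186), and its green head at (175,187). Barrel look-alikes are turquoise (353,122) and (344,272), and orange (447,220) and (398,294). The dark candidates are the rack barrels at about (327,190) and (352,168). A close crop should show the rings.

```bash
python3 - <<'E'
from h import *
t=img("top")["frame"];s=img("side")["frame"]
def c(f,x,y,w,h): return cv2.resize(f[y:y+h,x:x+w],(400,300),interpolation=cv2.INTER_CUBIC)
o=np.vstack([np.hstack([c(t,299,145,80,60),c(s,305,212,88,66)]),np.hstack([c(t,160,150,96,72),c(s,210,140,92,69)])])
cv2.imwrite("pics/crop.png",o[:,:,::-1])
E
```

```text
(no output)
```

View pics/crop.png

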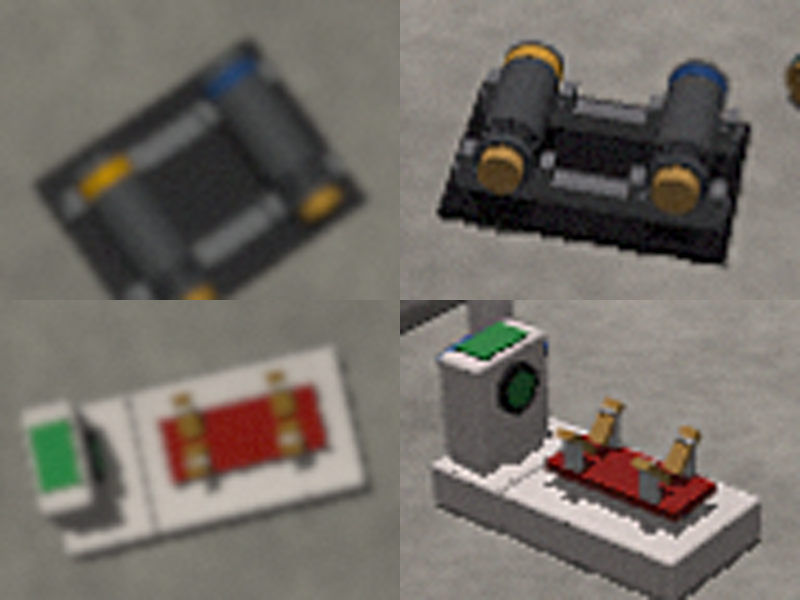

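The barrel wanted is the blue-ring one: ring at about top (345,160), brass tail at (363,185). The yellow spare is to its lower left. The station head is at top-left (171,187) and the cradle's red bar at (217,182). Next I measure with colour masks.

```bash
cat > meas.py <<'E'
from h import *
def mask(d,lo,hi,box):
    hsv=cv2.cvtColor(d["frame"],cv2.COLOR_RGB2HSV);m=cv2.inRange(hsv,lo,hi)
    x,y,w,h=box;z=np.zeros_like(m);z[y:y+h,x:x+w]=m[y:y+h,x:x+w];return z
def comps(m,minA=8):
    n,l,s,c=cv2.connectedComponentsWithStats(m)
    return [(c[i].round(2),s[i,4]) for i in range(1,n) if s[i,4]>=minA],l
BLUE=((100,90,40),(130,255,255));BR=((12,80,60),(32,255,255));GR=((50,80,40),(85,255,255));RED=((0,120,60),(8,255,255))
if __name__=="__main__":
    t,s=img("top"),img("side")
    for nm,c,bt,bs in[("blue",BLUE,(299,145,80,70),(305,212,88,66)),("brass",BR,(299,145,80,70),(305,212,88,66)),
      ("green",GR,(160,150,96,72),(210,140,92,69)),("red",RED,(160,150,96,72),(210,140,92,69)),("vbrass",BR,(160,150,96,72),(210,140,92,69))]:
        for n,d,b in(("top",t,bt),("side",s,bs)):
            print(nm,n,comps(mask(d,*c,b))[0])
    for nm,c,zz in(("red",RED,.055),("green",GR,.12)):
        m=mask(t,*c,(160,150,96,72));p=np.argwhere(m)[:,::-1]
        r=cv2.minAreaRect(onz(t,p,zz)[:,:2].astype(np.float32)*1000);print(nm,r)
    # white housing top outline z=.035
    m=mask(t,(0,0,150),(180,40,255),(160,150,96,72));p=np.argwhere(m)[:,::-1]
    print("white",len(p),cv2.minAreaRect(onz(t,p,.035)[:,:2].astype(np.float32)*1000))
    m=mask(t,(0,0,0),(180,255,62),(299,145,80,72));p=np.argwhere(m)[:,::-1]
    print("black",len(p),cv2.minAreaRect(onz(t,p,.008)[:,:2].astype(np.float32)*1000))
E
python3 meas.py
```

```text
blue top [(array([344.48, 160.05]), np.int32(40))]
blue side [(array([370.29, 227.91]), np.int32(35))]
brass top [(array([319.58, 179.8 ]), np.int32(65)), (array([362.74, 184.98]), np.int32(43)), (array([337.51, 205.2 ]), np.int32(45))]
brass side [(array([334.76, 224.12]), np.int32(41)), (array([391.19, 229.44]), np.int32(16)), (array([326.55, 248.64]), np.int32(87)), (array([365.18, 253.25]), np.int32(91))]
green top [(array([172.76, 187.03]), np.int32(137))]
green side [(array([230.72, 149.  ]), np.int32(76)), (array([237.27, 160.03]), np.int32(33))]
red top [(array([233.69, 178.08]), np.int32(77)), (array([217.37, 181.91]), np.int32(257)), (array([201.67, 185.88]), np.int32(51))]
red side [(array([245.83, 176.5 ]), np.int32(12)), (array([259.16, 178.97]), np.int32(95)), (array([274.77, 184.  ]), np.int32(56))]
vbrass top [(array([228.59, 179.24]), np.int32(70)), (array([206.22, 184.37]), np.int32(78))]
vbrass side [(array([256.86, 167.6 ]), np.int32(42)), (array([276.08, 170.23]), np.int32(13)), (array([249.44, 171.61]), np.int32(18)), (array([271.07, 176.84]), np.int32(55))]
red ((556.89501953125, 178.24415588378906), (47.066917419433594, 114.47118377685547), 12.770614624023438)
green ((531.7724609375, 297.0464172363281), (45.563446044921875, 42.553855895996094), 15.3252592086792)
white 1298 ((551.9666137695312, 220.9725799560547), (114.12383270263672, 239.9602813720703), 12.70672607421875)
black 1263 ((557.1652221679688, -195.2862091064453), (125.89424896240234, 164.56985473632812), 33.80238342285156)
```

```bash
python3 - <<'E'
from h import *
t,s=img("top"),img("side")
def T(n,a,b):
    p=tri(t,a,s,b)*1000;print(n,p.round(1),(proj(t,p/1000)-a).round(2),(proj(s,p/1000)-b).round(2))
T("green",(172.76,187.03),(230.72,149.0))
v=lambda px,z:(onz(t,[px],z)[0]*1000).round(1)
w=lambda px,z:(onz(s,[px],z)[0]*1000).round(1)
print("green",v((172.76,187.03),.12),w((230.72,149.0),.12))
a=v((228.59,179.24),.078);b=v((206.22,184.37),.078);print("yokes",a,b,(a+b)/2,np.linalg.norm(b-a),np.degrees(np.arctan2(*(b-a)[1::-1])))
T("bluering",(344.48,160.05),(370.29,227.91))
r=v((344.48,160.05),.053);q=v((362.74,184.98),.048);print("blue/tail",r,q,np.linalg.norm(r-q),np.degrees(np.arctan2(*(r-q)[1::-1])))
r=v((344.48,160.05),.04);q=v((362.74,184.98),.04);print("axis plane",r,q)
r=v((319.58,179.8),.053);q=v((337.51,205.2),.048);print("yel/tail",r,q,np.linalg.norm(r-q),np.degrees(np.arctan2(*(r-q)[1::-1])))
# side view tail disc centre (end face centre on axis z=.04)
print("side tail end",w((365.18,253.25),.04),"spare",w((326.55,248.64),.04))
E
```

```text
green [530.  304.6 118.5] [[ 0.01 -0.01]] [[-0.02  0.  ]]
green [529.6 304.3 120. ] [528.4 302.2 120. ]
yokes [559.4 143.1  78. ] [544.6 211.1  78. ] [552.  177.1  78. ] 69.59195355786471 102.27876537096297
bluering [ 622.3 -212.3   50.9] [[ 0.39 -0.45]] [[-0.66  0.12]]
blue/tail [ 620.4 -210.8   53. ] [ 542.5 -265.1   48. ] 95.0889057671819 34.878328437777434
axis plane [ 623.6 -212.2   40. ] [ 544.1 -266.2   40. ]
yel/tail [ 559.1 -132.7   53. ] [ 480.7 -185.9   48. ] 94.8778161637377 34.15969454566943
side tail end [ 543.2 -268.1   40. ] spare [ 480.5 -189.    40. ]
```

```bash
python3 -m pendant '[{"dx":-0.0264,"dy":-0.0252},{"dx":-0.0264,"dy":-0.0252},{"dx":-0.0264,"dy":-0.0252},{"dx":-0.0264,"dy":-0.0252},{"dx":-0.0264,"dy":-0.0252},{"dx":-0.0264,"dy":-0.0252},{"dx":-0.0264,"dy":-0.0252},{"dx":-0.0264,"dy":-0.0252},{"dx":-0.0264,"dy":-0.0252},{"dx":-0.0264,"dy":-0.0252},{"dx":-0.0264,"dy":-0.0252},{"dx":-0.0264,"dy":-0.0252}]'
python3 -m pendant '[{"dx":-0.0264,"dy":-0.0252},{"dx":-0.0264,"dy":-0.0252},{"dx":-0.0264,"dy":-0.0252},{"dx":-0.0264,"dy":-0.0252},{"dx":-0.0264,"dy":-0.0252},{"dx":-0.0264,"dy":-0.0252},{"dx":-0.0264,"dy":-0.0252},{"dx":-0.0264,"dy":-0.0252},{"dx":-0.0264,"dy":-0.0252},{"dx":-0.0264,"dy":-0.0252},{"dx":-0.0264,"dy":-0.0252},{"dx":-0.0264,"dy":-0.0252}]'
python3 -m pendant '[{"rz":7},{"rz":7},{"rz":7},{"rz":7},{"rz":7},{"rz":7},{"rz":7},{"rz":7},{"rz":7},{"rz":7},{"rz":7},{"rz":7}]'
python3 -m pendant '[{"rz":7},{"rz":7},{"rz":7},{"rz":7},{"rz":7},{"rz":7},{},{}]'
cat > to.py <<'E'
import sys
from h import *
s=manip.get_state();p=np.array(s["position"]);M=R.from_quat(s["ee_rot"],scalar_first=True).as_matrix()
x,y,z,yaw=map(float,sys.argv[1:5]);c,si=np.cos(np.radians(yaw)),np.sin(np.radians(yaw))
G=np.array([[c,si,0],[si,-c,0],[0,0,-1]]) 
print("pos",p.round(4),"tool shift mm",(M.T@(np.array([x,y,z])-p)*1000).round(1),"turn deg",np.degrees(R.from_matrix(M.T@G).as_rotvec()).round(2),"t",s["clock"],"F",np.round(s["contact_force"],1),"w",s["width"])
E
python3 to.py .5875 -.2356 .1 34.4
```

```text
pos [0.1878 0.5434 0.2312] tool shift mm [-632.2 -605.7  131.3] turn deg [-1.0000e-02  1.0000e-02  1.2653e+02] t 0.4 F [-0.7 -0.5  0.4] w 0.08584096997930128invalid input
invalid input
invalid input
invalid input
```

```bash
python3 -m pendant '[{"dx":-0.0264,"dy":-0.0252,"dz":0,"rx":0,"ry":0,"rz":0,"hand":0.085}]'; python3 -m pendant '[{"dx":-0.0264,"dy":-0.0252,"dz":0.0,"rx":0.0,"ry":0.0,"rz":0.0,"hand":0.085}]' 30
```

```text
clock: 0.48
position: [0.2033, 0.5155, 0.231]
ee_rot: [-0.001, 0.164, 0.986, 0.002]
contact_force: [0.4, 0.2, -0.8]
width: 0.0852
gripper_force: 0.0
clock: 0.57
position: [0.2212, 0.479, 0.2309]
ee_rot: [0.0, 0.164, 0.986, 0.0]
contact_force: [1.1, -1.1, 0.4]
width: 0.0851
gripper_force: 0.0
```

```bash
python3 -m pendant '[{"dx":-0.0264,"dy":-0.0252,"dz":0,"rx":0,"ry":0,"rz":0,"hand":0.085},{"dx":-0.0264,"dy":-0.0252,"dz":0,"rx":0,"ry":0,"rz":0,"hand":0.085},{"dx":-0.0264,"dy":-0.0252,"dz":0,"rx":0,"ry":0,"rz":0,"hand":0.085},{"dx":-0.0264,"dy":-0.0252,"dz":0,"rx":0,"ry":0,"rz":0,"hand":0.085},{"dx":-0.0264,"dy":-0.0252,"dz":0,"rx":0,"ry":0,"rz":0,"hand":0.085},{"dx":-0.0264,"dy":-0.0252,"dz":0,"rx":0,"ry":0,"rz":0,"hand":0.085},{"dx":-0.0264,"dy":-0.0252,"dz":0,"rx":0,"ry":0,"rz":0,"hand":0.085},{"dx":-0.0264,"dy":-0.0252,"dz":0,"rx":0,"ry":0,"rz":0,"hand":0.085},{"dx":-0.0264,"dy":-0.0252,"dz":0,"rx":0,"ry":0,"rz":0,"hand":0.085},{"dx":-0.0264,"dy":-0.0252,"dz":0,"rx":0,"ry":0,"rz":0,"hand":0.085},{"dx":-0.0264,"dy":-0.0252,"dz":0,"rx":0,"ry":0,"rz":0,"hand":0.085},{"dx":-0.0264,"dy":-0.0252,"dz":0,"rx":0,"ry":0,"rz":0,"hand":0.085}]' | head -2
python3 -m pendant '[{"dx":-0.0264,"dy":-0.0252,"dz":0,"rx":0,"ry":0,"rz":0,"hand":0.085},{"dx":-0.0264,"dy":-0.0252,"dz":0,"rx":0,"ry":0,"rz":0,"hand":0.085},{"dx":-0.0264,"dy":-0.0252,"dz":0,"rx":0,"ry":0,"rz":0,"hand":0.085},{"dx":-0.0264,"dy":-0.0252,"dz":0,"rx":0,"ry":0,"rz":0,"hand":0.085},{"dx":-0.0264,"dy":-0.0252,"dz":0,"rx":0,"ry":0,"rz":0,"hand":0.085},{"dx":-0.0264,"dy":-0.0252,"dz":0,"rx":0,"ry":0,"rz":0,"hand":0.085},{"dx":-0.0264,"dy":-0.0252,"dz":0,"rx":0,"ry":0,"rz":0,"hand":0.085},{"dx":-0.0264,"dy":-0.0252,"dz":0,"rx":0,"ry":0,"rz":0,"hand":0.085},{"dx":-0.0264,"dy":-0.0252,"dz":0,"rx":0,"ry":0,"rz":0,"hand":0.085},{"dx":-0.0264,"dy":-0.0252,"dz":0,"rx":0,"ry":0,"rz":0,"hand":0.085}]' | head -2
python3 -m pendant '[{"dx":0,"dy":0,"dz":0,"rx":0,"ry":0,"rz":7,"hand":0.085},{"dx":0,"dy":0,"dz":0,"rx":0,"ry":0,"rz":7,"hand":0.085},{"dx":0,"dy":0,"dz":0,"rx":0,"ry":0,"rz":7,"hand":0.085},{"dx":0,"dy":0,"dz":0,"rx":0,"ry":0,"rz":7,"hand":0.085},{"dx":0,"dy":0,"dz":0,"rx":0,"ry":0,"rz":7,"hand":0.085},{"dx":0,"dy":0,"dz":0,"rx":0,"ry":0,"rz":7,"hand":0.085},{"dx":0,"dy":0,"dz":0,"rx":0,"ry":0,"rz":7,"hand":0.085},{"dx":0,"dy":0,"dz":0,"rx":0,"ry":0,"rz":7,"hand":0.085},{"dx":0,"dy":0,"dz":0,"rx":0,"ry":0,"rz":7,"hand":0.085},{"dx":0,"dy":0,"dz":0,"rx":0,"ry":0,"rz":7,"hand":0.085},{"dx":0,"dy":0,"dz":0,"rx":0,"ry":0,"rz":7,"hand":0.085},{"dx":0,"dy":0,"dz":0,"rx":0,"ry":0,"rz":7,"hand":0.085}]' | head -2
python3 -m pendant '[{"dx":0,"dy":0,"dz":0,"rx":0,"ry":0,"rz":7,"hand":0.085},{"dx":0,"dy":0,"dz":0,"rx":0,"ry":0,"rz":7,"hand":0.085},{"dx":0,"dy":0,"dz":0,"rx":0,"ry":0,"rz":7,"hand":0.085},{"dx":0,"dy":0,"dz":0,"rx":0,"ry":0,"rz":7,"hand":0.085},{"dx":0,"dy":0,"dz":0,"rx":0,"ry":0,"rz":7,"hand":0.085},{"dx":0,"dy":0,"dz":0,"rx":0,"ry":0,"rz":7,"hand":0.085},{"dx":0,"dy":0,"dz":0,"rx":0,"ry":0,"rz":0,"hand":0.085},{"dx":0,"dy":0,"dz":0,"rx":0,"ry":0,"rz":0,"hand":0.085}]'
python3 to.py .5875 -.2356 .1 34.4
```

```text
clock: 1.57
position: [0.4224, 0.0876, 0.2316]
clock: 2.4
position: [0.5897, -0.2369, 0.2312]
clock: 3.4
position: [0.5891, -0.2351, 0.2312]
clock: 4.07
position: [0.5891, -0.2351, 0.2312]
ee_rot: [-0.0, 0.953, 0.302, 0.0]
contact_force: [0.3, 0.3, -0.2]
width: 0.085
gripper_force: 0.0
pos [ 0.5891 -0.2351  0.2312] tool shift mm [ -1.6  -0.5 131.2] turn deg [-0.01 -0.    0.71] t 4.0667 F [ 0.3  0.3 -0.2] w 0.0849886458762255
```

```bash
python3 -m pendant '[{"dx":-0.0015,"dy":-0.0005,"dz":0.03,"rx":0,"ry":0,"rz":0.7,"hand":0.085},{"dx":0,"dy":0,"dz":0.03,"rx":0,"ry":0,"rz":0,"hand":0.085},{"dx":0,"dy":0,"dz":0.03,"rx":0,"ry":0,"rz":0,"hand":0.085},{"dx":0,"dy":0,"dz":0.03,"rx":0,"ry":0,"rz":0,"hand":0.085},{"dx":0,"dy":0,"dz":0.03,"rx":0,"ry":0,"rz":0,"hand":0.085},{"dx":0,"dy":0,"dz":0,"rx":0,"ry":0,"rz":0,"hand":0.085},{"dx":0,"dy":0,"dz":0,"rx":0,"ry":0,"rz":0,"hand":0.085}]' 
python3 to.py .5875 -.2356 .022 34.4
python3 - <<'E'
from h import *
t,s=img("top"),img("side")
c=lambda f,x,y,w,h: cv2.resize(f[y:y+h,x:x+w],(400,400),interpolation=cv2.INTER_CUBIC)
cv2.imwrite("pics/pre.png",np.hstack([c(t["frame"],300,130,90,90),c(s["frame"],310,180,90,90)])[:,:,::-1])
E
```

```text
clock: 4.65
position: [0.5866, -0.235, 0.08]
ee_rot: [-0.001, 0.955, 0.295, -0.001]
contact_force: [0.6, -0.1, 0.9]
width: 0.0852
gripper_force: 0.0
pos [ 0.5866 -0.235   0.08  ] tool shift mm [ 0.5  1.2 58. ] turn deg [-0.2   0.1  -0.07] t 4.65 F [ 0.6 -0.1  0.9] w 0.0852357975544892
```

View pics/pre.png

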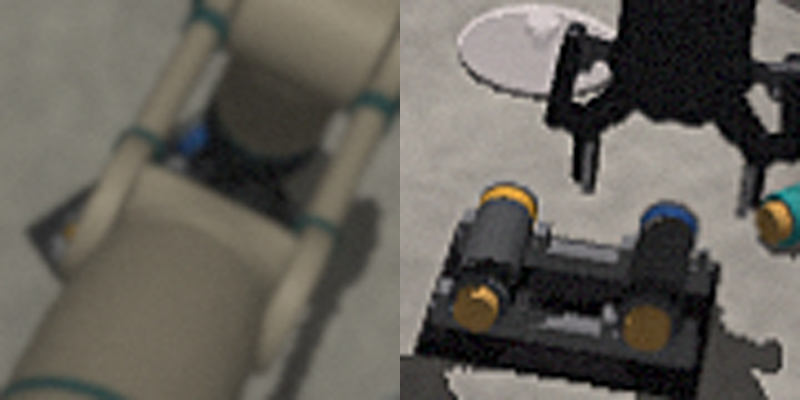

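The side crop shows the open fingers at (585,180) and (745,205) straddling the blue-ring barrel (665,230), clear of the spare. Now I descend.

```bash
python3 -m pendant '[{"dx":0.0005,"dy":0.001,"dz":0.015,"rx":-0.2,"ry":0,"rz":0,"hand":0.085},{"dx":0,"dy":0,"dz":0.015,"rx":0,"ry":0,"rz":0,"hand":0.085},{"dx":0,"dy":0,"dz":0.015,"rx":0,"ry":0,"rz":0,"hand":0.085},{"dx":0,"dy":0,"dz":0.012,"rx":0,"ry":0,"rz":0,"hand":0.085},{"dx":0,"dy":0,"dz":0,"rx":0,"ry":0,"rz":0,"hand":0.085}]' 25
python3 to.py .5875 -.2356 .022 34.4
python3 -m pendant '[{"dx":0,"dy":0,"dz":0,"rx":0,"ry":0,"rz":0,"hand":0.06},{"dx":0,"dy":0,"dz":0,"rx":0,"ry":0,"rz":0,"hand":0.05},{"dx":0,"dy":0,"dz":0,"rx":0,"ry":0,"rz":0,"hand":0.045},{"dx":0,"dy":0,"dz":0,"rx":0,"ry":0,"rz":0,"hand":0.04},{"dx":0,"dy":0,"dz":0,"rx":0,"ry":0,"rz":0,"hand":0.034},{"dx":0,"dy":0,"dz":0,"rx":0,"ry":0,"rz":0,"hand":0.03},{"dx":0,"dy":0,"dz":0,"rx":0,"ry":0,"rz":0,"hand":0.03},{"dx":0,"dy":0,"dz":0,"rx":0,"ry":0,"rz":0,"hand":0.03}]' 25
```

```text
clock: 5.17
position: [0.5884, -0.2361, 0.0238]
ee_rot: [0.001, 0.956, 0.295, 0.0]
contact_force: [-0.5, 0.3, -0.6]
width: 0.0848
gripper_force: 0.0
pos [ 0.5884 -0.2361  0.0238] tool shift mm [-0.4 -0.9  1.8] turn deg [ 0.14  0.02 -0.14] t 5.1667 F [-0.5  0.3 -0.6] w 0.08475601897247159
clock: 5.83
position: [0.5893, -0.2365, 0.0254]
ee_rot: [0.002, 0.956, 0.294, 0.001]
contact_force: [-0.4, 1.0, 5.8]
width: 0.0353
gripper_force: 24.8
```

```bash
python3 -m pendant '[{"dx":0,"dy":0,"dz":0,"rx":0,"ry":0,"rz":0,"hand":0.02},{"dx":0,"dy":0,"dz":0,"rx":0,"ry":0,"rz":0,"hand":0.02},{"dx":0,"dy":0,"dz":-0.005,"rx":0,"ry":0,"rz":0,"hand":0.02},{"dx":0,"dy":0,"dz":-0.01,"rx":0,"ry":0,"rz":0,"hand":0.02},{"dx":0,"dy":0,"dz":-0.015,"rx":0,"ry":0,"rz":0,"hand":0.02},{"dx":0,"dy":0,"dz":-0.025,"rx":0,"ry":0,"rz":0,"hand":0.02},{"dx":0,"dy":0,"dz":-0.03,"rx":0,"ry":0,"rz":0,"hand":0.02},{"dx":0,"dy":0,"dz":-0.03,"rx":0,"ry":0,"rz":0,"hand":0.02},{"dx":0,"dy":0,"dz":-0.025,"rx":0,"ry":0,"rz":0,"hand":0.02},{"dx":0,"dy":0,"dz":0,"rx":0,"ry":0,"rz":0,"hand":0.02},{"dx":0,"dy":0,"dz":0,"rx":0,"ry":0,"rz":0,"hand":0.02}]' 50
python3 to.py .5565 .1787 .165 102.5
python3 - <<'E'
from h import *
print(manip.get_state()["qpos"].round(2))
s=img("side");c=cv2.resize(s["frame"][130:270,290:450],(640,560),interpolation=cv2.INTER_CUBIC);cv2.imwrite("pics/lift.png",c[:,:,::-1])
E
```

```text
clock: 6.75
position: [0.589, -0.2361, 0.1659]
ee_rot: [0.003, 0.956, 0.294, 0.002]
contact_force: [-0.3, -0.6, -2.9]
width: 0.0344
gripper_force: 50.2
pos [ 0.589  -0.2361  0.1659] tool shift mm [ 206.5 -361.2   -1. ] turn deg [  0.38   0.14 -68.27] t 6.75 F [-0.3 -0.6 -2.9] w 0.03441165652577843
[-0.49  0.4   1.48 -0.    1.25  0.48]
```

View pics/lift.png

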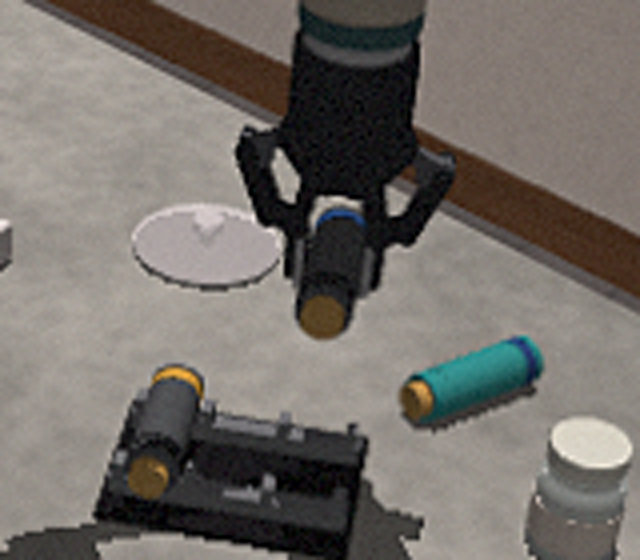

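The barrel is held level in mid-length, with its blue ring at (340,215) and tail at (325,315). The spare stayed in its slot. Next I carry it over the station.

```bash
python3 -m pendant '[{"dx":0.008,"dy":-0.014,"dz":0,"rx":0,"ry":0,"rz":0,"hand":0.02},{"dx":0.0165,"dy":-0.0289,"dz":0,"rx":0,"ry":0,"rz":0,"hand":0.02},{"dx":0.0165,"dy":-0.0289,"dz":0,"rx":0,"ry":0,"rz":0,"hand":0.02},{"dx":0.0165,"dy":-0.0289,"dz":0,"rx":0,"ry":0,"rz":0,"hand":0.02},{"dx":0.0165,"dy":-0.0289,"dz":0,"rx":0,"ry":0,"rz":0,"hand":0.02},{"dx":0.0165,"dy":-0.0289,"dz":0,"rx":0,"ry":0,"rz":0,"hand":0.02},{"dx":0.0165,"dy":-0.0289,"dz":0,"rx":0,"ry":0,"rz":0,"hand":0.02},{"dx":0.0165,"dy":-0.0289,"dz":0,"rx":0,"ry":0,"rz":0,"hand":0.02},{"dx":0.0165,"dy":-0.0289,"dz":0,"rx":0,"ry":0,"rz":0,"hand":0.02},{"dx":0.0165,"dy":-0.0289,"dz":0,"rx":0,"ry":0,"rz":0,"hand":0.02},{"dx":0.0165,"dy":-0.0289,"dz":0,"rx":0,"ry":0,"rz":0,"hand":0.02},{"dx":0.0165,"dy":-0.0289,"dz":0,"rx":0,"ry":0,"rz":0,"hand":0.02}]' 50|head -2
python3 -m pendant '[{"dx":0.012,"dy":-0.02,"dz":0,"rx":0,"ry":0,"rz":0,"hand":0.02},{"dx":0.005,"dy":-0.009,"dz":0,"rx":0,"ry":0,"rz":-4,"hand":0.02},{"dx":0,"dy":0,"dz":0,"rx":0,"ry":0,"rz":-7,"hand":0.02},{"dx":0,"dy":0,"dz":0,"rx":0,"ry":0,"rz":-7,"hand":0.02},{"dx":0,"dy":0,"dz":0,"rx":0,"ry":0,"rz":-7,"hand":0.02},{"dx":0,"dy":0,"dz":0,"rx":0,"ry":0,"rz":-7,"hand":0.02},{"dx":0,"dy":0,"dz":0,"rx":0,"ry":0,"rz":-7,"hand":0.02},{"dx":0,"dy":0,"dz":0,"rx":0,"ry":0,"rz":-7,"hand":0.02},{"dx":0,"dy":0,"dz":0,"rx":0,"ry":0,"rz":-7,"hand":0.02},{"dx":0,"dy":0,"dz":0,"rx":0,"ry":0,"rz":-7,"hand":0.02},{"dx":0,"dy":0,"dz":0,"rx":0,"ry":0,"rz":-7,"hand":0.02},{"dx":0,"dy":0,"dz":0,"rx":0,"ry":0,"rz":0,"hand":0.02}]'
python3 to.py .5565 .1787 .12 102.5
```

```text
clock: 7.8
position: [0.5558, 0.1473, 0.1609]
clock: 8.8
position: [0.5539, 0.1791, 0.1608]
ee_rot: [-0.0, 0.634, 0.774, -0.002]
contact_force: [0.5, -0.8, -2.5]
width: 0.0346
gripper_force: 50.4
pos [0.5539 0.1791 0.1608] tool shift mm [-0.8  2.6 40.8] turn deg [-0.21  0.15 -1.14] t 8.8 F [ 0.5 -0.8 -2.5] w 0.03459535836787795
```

```bash
python3 -m pendant '[{"dx":-0.001,"dy":0.0025,"dz":0.015,"rx":-0.2,"ry":0.1,"rz":-1.1,"hand":0.02},{"dx":0,"dy":0,"dz":0.02,"rx":0,"ry":0,"rz":0,"hand":0.02},{"dx":0,"dy":0,"dz":0.015,"rx":0,"ry":0,"rz":0,"hand":0.02},{"dx":0,"dy":0,"dz":0,"rx":0,"ry":0,"rz":0,"hand":0.02},{"dx":0,"dy":0,"dz":0,"rx":0,"ry":0,"rz":0,"hand":0.02}]' 50|head -2
python3 to.py .5565 .1787 .0744 102.5
python3 - <<'E'
from h import *
t,s=img("top"),img("side")
c=lambda f,x,y,w,h: cv2.resize(f[y:y+h,x:x+w],(400,400),interpolation=cv2.INTER_CUBIC)
cv2.imwrite("pics/over.png",np.hstack([c(t["frame"],165,135,90,90),c(s["frame"],215,130,80,80)])[:,:,::-1])
E
```

```text
clock: 9.22
position: [0.5572, 0.1783, 0.1113]
pos [0.5572 0.1783 0.1113] tool shift mm [ 0.6 -0.6 36.9] turn deg [ 0.01  0.06 -0.27] t 9.2167 F [-0.4  0.3 -0.9] w 0.03432072817654861
```

View pics/over.png

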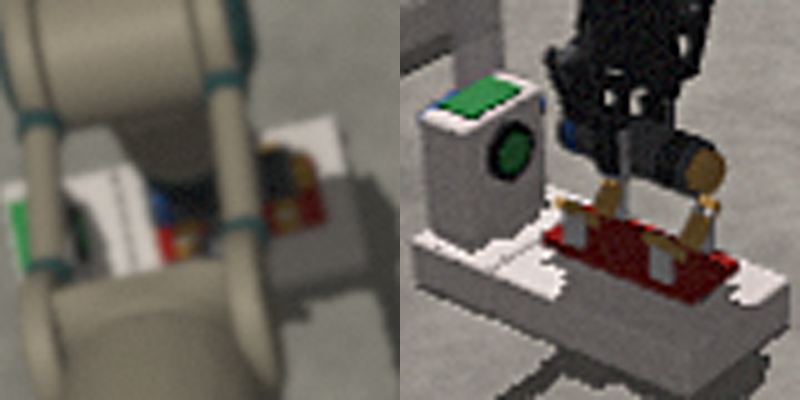

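The side crop shows the barrel above the V, tail at (706,170), glass end towards the head. The top view is blocked by the arm. I'll check the cradle pose by projecting known points onto the pictures.

```bash
python3 - <<'E'
from h import *
from meas import *
t,s=img("top"),img("side")
def fr(o,yaw):
    a=np.radians(yaw);return lambda P:np.array(o)+np.atleast_2d(P)@np.array([[np.cos(a),np.sin(a),0],[-np.sin(a),np.cos(a),0],[0,0,1]])
S=fr([.5565,.1787,0],102.5)
e=[[x/1000,y/1000,.09] for x in(-42,-28,28,42) for y in(-27,27)]
h=[[x/1000,y/1000,.035] for x in(-80,) for y in(-55,55)]+[[.108,y/1000,.12] for y in(-40,40)]
st=manip.get_state();p=np.array(st["position"]);B=fr(p+[0,0,.0146],102.5)
b=[[-.06,0,0],[-.05,0,.018],[.05,0,.018]]
print("tail pred",proj(s,B(b[:1])),comps(mask(s,*BR,(265,155,18,20)))[0])
t0,s0=cv2.imread("pics/top0.png"),cv2.imread("pics/side0.png")
def ov(d,f,box,pts):
    x,y,w,hh=box;k=400/w;c=cv2.resize(f[y:y+hh,x:x+w],(400,400),interpolation=cv2.INTER_CUBIC)
    for q in proj(d,pts): cv2.circle(c,tuple(int(v) for v in ((q+.5-[x,y])*k)),3,(255,255,0),-1)
    return c
al=np.vstack([S(e),S(h)])
cv2.imwrite("pics/ov.png",np.hstack([ov(t,t0,(165,145,90,90),al),ov(s,s0,(215,130,80,80),np.vstack([al,]))]))
cur=ov(s,s["frame"][:,:,::-1].copy(),(215,130,80,80),B(b));cv2.imwrite("pics/cur.png",cur)
E
```

```text
tail pred [[277.59854365 163.38731271]] [(array([276.18, 164.85]), np.int32(60)), (array([274.22, 173.56]), np.int32(9))]
```

View pics/ov.png

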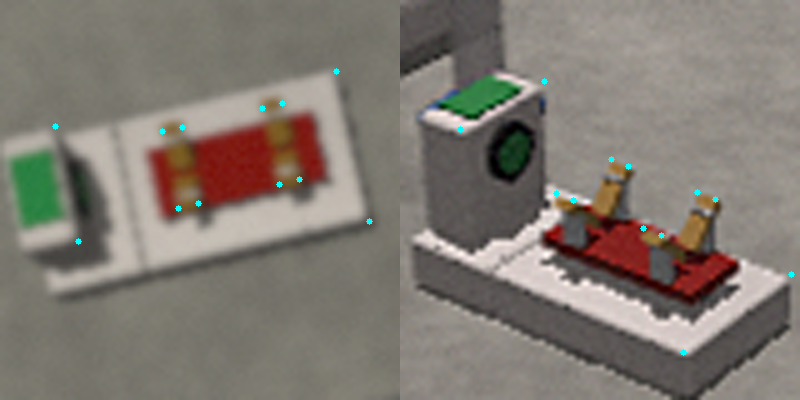

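The projected points sit within about 1 px of the cradle edges, which is 2–3 mm. That is enough to seat it, and I'll measure the along-axis centring after release. Lowering now, feeling for contact.

```bash
python3 -m pendant '[{"dx":0,"dy":0,"dz":0.012,"rx":0,"ry":0,"rz":-0.3,"hand":0.02},{"dx":0,"dy":0,"dz":0.012,"rx":0,"ry":0,"rz":0,"hand":0.02},{"dx":0,"dy":0,"dz":0.006,"rx":0,"ry":0,"rz":0,"hand":0.02},{"dx":0,"dy":0,"dz":0,"rx":0,"ry":0,"rz":0,"hand":0.02},{"dx":0,"dy":0,"dz":0,"rx":0,"ry":0,"rz":0,"hand":0.02}]' 50; python3 to.py .5565 .1787 .0744 102.5
python3 -m pendant '[{"dx":0,"dy":0,"dz":0.002,"rx":0,"ry":0,"rz":0,"hand":0.02},{"dx":0,"dy":0,"dz":0.001,"rx":0,"ry":0,"rz":0,"hand":0.02},{"dx":0,"dy":0,"dz":0,"rx":0,"ry":0,"rz":0,"hand":0.02}]' 50;python3 -m pendant '[{"dx":0,"dy":0,"dz":0.001,"rx":0,"ry":0,"rz":0,"hand":0.02},{"dx":0,"dy":0,"dz":0.001,"rx":0,"ry":0,"rz":0,"hand":0.02},{"dx":0,"dy":0,"dz":0,"rx":0,"ry":0,"rz":0,"hand":0.02}]' 50
```

```text
clock: 9.83
position: [0.5593, 0.1782, 0.0834]
ee_rot: [0.002, 0.625, 0.781, 0.002]
contact_force: [-0.2, 0.4, -2.6]
width: 0.0344
gripper_force: 50.4
pos [0.5593 0.1782 0.0834] tool shift mm [ 1.1 -2.7  9. ] turn deg [0.3  0.09 0.12] t 9.8333 F [-0.2  0.4 -2.6] w 0.03436975955356687
clock: 10.08
position: [0.5593, 0.1782, 0.0804]
ee_rot: [0.002, 0.625, 0.781, 0.002]
contact_force: [-0.3, 0.4, -2.1]
width: 0.0344
gripper_force: 50.4
clock: 10.33
position: [0.559, 0.1781, 0.0779]
ee_rot: [0.002, 0.625, 0.781, 0.001]
contact_force: [-0.8, -0.2, -2.5]
width: 0.0344
gripper_force: 50.4
```

```bash
python3 -m pendant '[{"dx":0,"dy":-0.001,"dz":0.001,"rx":0.2,"ry":0,"rz":0,"hand":0.02},{"dx":0,"dy":0,"dz":0.001,"rx":0,"ry":0,"rz":0,"hand":0.02},{"dx":0,"dy":0,"dz":0,"rx":0,"ry":0,"rz":0,"hand":0.02}]' 50
python3 -m pendant '[{"dx":0,"dy":0,"dz":0.001,"rx":0,"ry":0,"rz":0,"hand":0.02},{"dx":0,"dy":0,"dz":0,"rx":0,"ry":0,"rz":0,"hand":0.02}]' 50
python3 -m pendant '[{"dx":0,"dy":0,"dz":0.001,"rx":0,"ry":0,"rz":0,"hand":0.02},{"dx":0,"dy":0,"dz":0,"rx":0,"ry":0,"rz":0,"hand":0.02}]' 50
```

```text
clock: 10.58
position: [0.558, 0.1779, 0.0758]
ee_rot: [0.001, 0.625, 0.781, -0.0]
contact_force: [-0.3, -0.4, -2.1]
width: 0.0344
gripper_force: 50.4
clock: 10.75
position: [0.5581, 0.1779, 0.0752]
ee_rot: [0.001, 0.625, 0.781, 0.0]
contact_force: [-0.9, -0.7, -0.8]
width: 0.0347
gripper_force: 50.6
clock: 10.92
position: [0.5582, 0.1779, 0.0748]
ee_rot: [0.001, 0.625, 0.781, 0.0]
contact_force: [-3.3, 0.4, 6.2]
width: 0.0345
gripper_force: 51.2
```

```bash
python3 -m pendant '[{"dx":0,"dy":-0.001,"dz":0,"rx":0,"ry":0,"rz":0,"hand":0.02},{"dx":0,"dy":0,"dz":0,"rx":0,"ry":0,"rz":0,"hand":0.02}]' 50
python3 -m pendant '[{"dx":0,"dy":-0.0005,"dz":0.0005,"rx":0,"ry":0,"rz":0,"hand":0.02},{"dx":0,"dy":0,"dz":0,"rx":0,"ry":0,"rz":0,"hand":0.02}]' 50
```

```text
clock: 11.08
position: [0.558, 0.1778, 0.0748]
ee_rot: [0.002, 0.625, 0.781, 0.001]
contact_force: [-0.5, -0.4, 4.1]
width: 0.0346
gripper_force: 50.9
clock: 11.25
position: [0.558, 0.1779, 0.0745]
ee_rot: [0.002, 0.625, 0.781, 0.001]
contact_force: [-0.5, -1.1, 6.1]
width: 0.0343
gripper_force: 51.0
```

Forces are balanced (Fx about 0, Fz 6 N), so it is seated on both faces. I'll release, back off and measure centring with a clear view.

```bash
python3 -m pendant '[{"dx":0,"dy":0,"dz":0,"rx":0,"ry":0,"rz":0,"hand":0.036},{"dx":0,"dy":0,"dz":0,"rx":0,"ry":0,"rz":0,"hand":0.04},{"dx":0,"dy":0,"dz":0,"rx":0,"ry":0,"rz":0,"hand":0.05},{"dx":0,"dy":0,"dz":0,"rx":0,"ry":0,"rz":0,"hand":0.06},{"dx":0,"dy":0,"dz":0,"rx":0,"ry":0,"rz":0,"hand":0.07},{"dx":0,"dy":0,"dz":0,"rx":0,"ry":0,"rz":0,"hand":0.07},{"dx":0,"dy":0,"dz":0,"rx":0,"ry":0,"rz":0,"hand":0.07}]' 20
python3 -m pendant '[{"dx":0,"dy":0,"dz":-0.01,"rx":0,"ry":0,"rz":0,"hand":0.07},{"dx":0,"dy":0,"dz":-0.02,"rx":0,"ry":0,"rz":0,"hand":0.07},{"dx":0,"dy":0,"dz":-0.03,"rx":0,"ry":0,"rz":0,"hand":0.07},{"dx":0,"dy":0,"dz":-0.03,"rx":0,"ry":0,"rz":0,"hand":0.07},{"dx":-0.03,"dy":0,"dz":0,"rx":0,"ry":0,"rz":0,"hand":0.07},{"dx":-0.035,"dy":0,"dz":0,"rx":0,"ry":0,"rz":0,"hand":0.07},{"dx":-0.035,"dy":0,"dz":0,"rx":0,"ry":0,"rz":0,"hand":0.07},{"dx":-0.035,"dy":0,"dz":0,"rx":0,"ry":0,"rz":0,"hand":0.07},{"dx":-0.035,"dy":0,"dz":0,"rx":0,"ry":0,"rz":0,"hand":0.07},{"dx":-0.035,"dy":0,"dz":0,"rx":0,"ry":0,"rz":0,"hand":0.07},{"dx":-0.035,"dy":0,"dz":0,"rx":0,"ry":0,"rz":0,"hand":0.07},{"dx":0,"dy":0,"dz":0,"rx":0,"ry":0,"rz":0,"hand":0.07}]' 20
python3 - <<'E'
from h import *
from meas import *
t,s=img("top"),img("side")
c=lambda f,x,y,w,h: cv2.resize(f[y:y+h,x:x+w],(400,400),interpolation=cv2.INTER_CUBIC)
cv2.imwrite("pics/seat.png",np.hstack([c(t["frame"],165,145,80,80),c(s["frame"],215,130,80,80)])[:,:,::-1])
for n,d,b in(("top",t,(180,150,76,72)),("side",s,(225,140,77,69))):
    for k,cc in(("blue",BLUE),("brass",BR),("red",RED)): print(n,k,comps(mask(d,*cc,b),5)[0])
E
```

```text
clock: 11.83
position: [0.5566, 0.1776, 0.0734]
ee_rot: [0.001, 0.625, 0.781, -0.0]
contact_force: [-0.3, 0.4, 0.1]
width: 0.0702
gripper_force: 0.0
clock: 12.83
position: [0.611, -0.0632, 0.1647]
ee_rot: [0.004, 0.627, 0.779, -0.001]
contact_force: [-0.5, 0.5, -0.7]
width: 0.07
gripper_force: 0.0
top blue [(array([203., 182.]), np.int32(33))]
top brass [(array([225.75, 168.25]), np.int32(8)), (array([233.54, 174.83]), np.int32(41)), (array([203.  , 173.71]), np.int32(7)), (array([229.7 , 184.96]), np.int32(23)), (array([207.32, 190.63]), np.int32(19))]
top red [(array([235.09, 183.05]), np.int32(22)), (array([218.65, 187.48]), np.int32(54)), (array([202.42, 190.67]), np.int32(12))]
side blue [(array([250.03, 163.87]), np.int32(30))]
side brass [(array([249.91, 171.86]), np.int32(22)), (array([275.93, 174.63]), np.int32(54)), (array([267.14, 178.29]), np.int32(21))]
side red [(array([246.15, 177.  ]), np.int32(13)), (array([257.78, 175.56]), np.int32(9)), (array([257.72, 181.86]), np.int32(29)), (array([279.14, 181.43]), np.int32(7)), (array([272., 187.]), np.int32(13))]
```

View pics/seat.png

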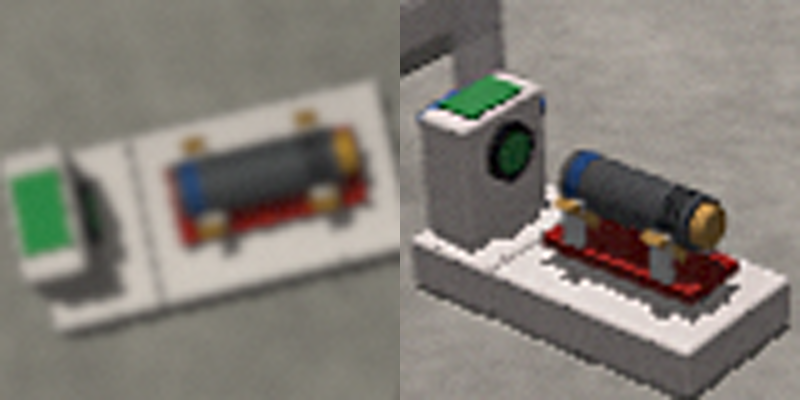

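```bash
python3 - <<'E'
from h import *
t,s=img("top"),img("side")
u=np.array([np.cos(np.radians(102.5)),np.sin(np.radians(102.5))]);n=np.array([-u[1],u[0]]);O=np.array([.5575,.1785])
def f(d,p,z):
    q=onz(d,[p],z)[0][:2]-O;return (q@u*1000).round(1),(q@n*1000).round(1)
for nm,p,z in[("ring",(203,182),.101),("tail",(233.54,174.83),.097),("ring.axis",(203,182),.089),("tail.axis",(233.54,174.83),.089),("yoke-+",(225.75,168.25),.088),("yoke++",(203,173.71),.088),("yoke--",(229.7,184.96),.088),("yoke+-",(207.32,190.63),.088)]: print("top",nm,f(t,p,z))
for nm,p,z in[("ring",(250.03,163.87),.097),("tail",(275.93,174.63),.091),("yoke++",(249.91,171.86),.088),("yoke-+",(267.14,178.29),.088)]: print("side",nm,f(s,p,z))
# colour profile along axis, top view, at barrel top line z=.107 y=0 and z=.1
for d,nm,z,y in((t,"top",.107,0.),(t,"top",.107,-.004)):
    for x in range(-72,72,3):
        P=O+u*x/1000+n*y;q=proj(d,[*P,z])[0].astype(np.float32)
        v=cv2.getRectSubPix(d["frame"],(1,1),(float(q[0]),float(q[1])))[0,0];print(x,v,end="; ")
    print()
E
```

```text
top ring (np.float64(40.0), np.float64(1.6))
top tail (np.float64(-53.5), np.float64(0.5))
top ring.axis (np.float64(41.4), np.float64(-1.3))
top tail.axis (np.float64(-53.0), np.float64(-1.4))
top yoke-+ (np.float64(-34.3), np.float64(-26.9))
top yoke++ (np.float64(36.4), np.float64(-26.5))
top yoke-- (np.float64(-35.2), np.float64(26.0))
top yoke+- (np.float64(34.1), np.float64(27.4))
side ring (np.float64(41.4), np.float64(8.0))
side tail (np.float64(-57.9), np.float64(3.5))
side yoke++ (np.float64(19.9), np.float64(34.4))
side yoke-+ (np.float64(-46.7), np.float64(32.5))
-72 [188 180 172]; -69 [184 175 167]; -66 [166 158 150]; -63 [139 123 109]; -60 [136 106  67]; -57 [152 113  47]; -54 [159 120  49]; -51 [144 112  58]; -48 [110  92  65]; -45 [79 75 67]; -42 [63 63 62]; -39 [57 56 56]; -36 [55 56 57]; -33 [58 59 59]; -30 [63 65 64]; -27 [67 70 71]; -24 [70 74 74]; -21 [73 76 76]; -18 [74 77 77]; -15 [75 77 76]; -12 [74 77 76]; -9 [74 76 76]; -6 [75 77 77]; -3 [76 78 77]; 0 [74 76 75]; 3 [74 75 76]; 6 [74 76 76]; 9 [74 76 76]; 12 [75 76 76]; 15 [74 75 75]; 18 [74 75 76]; 21 [73 75
[... 367 characters left out ...]
70]; -57 [147 109  46]; -54 [150 113  46]; -51 [136 105  55]; -48 [104  87  64]; -45 [71 68 62]; -42 [60 60 60]; -39 [54 54 55]; -36 [53 55 54]; -33 [53 55 54]; -30 [58 60 60]; -27 [67 67 68]; -24 [69 71 71]; -21 [72 72 73]; -18 [71 71 72]; -15 [69 71 71]; -12 [70 72 72]; -9 [70 72 72]; -6 [71 73 74]; -3 [70 73 73]; 0 [71 74 73]; 3 [70 73 72]; 6 [70 72 72]; 9 [69 71 72]; 12 [69 72 73]; 15 [72 73 74]; 18 [71 73 72]; 21 [70 71 71]; 24 [70 73 73]; 27 [70 72 73]; 30 [68 71 76]; 33 [61 70 85]; 36 [50 68 97]; 39 [ 42  68 105]; 42 [ 48  69 105]; 45 [63 70 93]; 48 [88 76 83]; 51 [123  96  94]; 54 [157 134 128]; 57 [182 168 160]; 60 [193 185 176]; 63 [194 187 178]; 66 [187 180 172]; 69 [173 167 159];
```

Top view: ring at +40, tail at -54 and yokes at ±35 about the seat, so the barrel is centred to within about 1 mm. It rests level on both yokes with the glass towards the head. I'll return and re-grip for the press.

```bash
python3 -m pendant '[{"dx":0.03,"dy":0,"dz":0,"rx":0,"ry":0,"rz":0,"hand":0.07},{"dx":0.035,"dy":0,"dz":0,"rx":0,"ry":0,"rz":0,"hand":0.07},{"dx":0.035,"dy":0,"dz":0,"rx":0,"ry":0,"rz":0,"hand":0.07},{"dx":0.035,"dy":0,"dz":0,"rx":0,"ry":0,"rz":0,"hand":0.07},{"dx":0.035,"dy":0,"dz":0,"rx":0,"ry":0,"rz":0,"hand":0.07},{"dx":0.035,"dy":0,"dz":0,"rx":0,"ry":0,"rz":0,"hand":0.07},{"dx":0.035,"dy":0,"dz":0,"rx":0,"ry":0,"rz":0,"hand":0.07},{"dx":0,"dy":0,"dz":0,"rx":0,"ry":0,"rz":0,"hand":0.07},{"dx":0,"dy":0,"dz":0,"rx":0,"ry":0,"rz":0,"hand":0.07}]' 20 | head -2
python3 to.py .558 .1779 .0745 102.5
```

```text
clock: 13.78
position: [0.555, 0.1809, 0.1639]
pos [0.555  0.1809 0.1639] tool shift mm [-3.5  2.2 89.4] turn deg [0.08 0.07 0.47] t 13.7833 F [ 0.4 -0.6 -0.8] w 0.06985824675464625
```

```bash
python3 -m pendant '[{"dx":-0.0035,"dy":0.002,"dz":0.02,"rx":0,"ry":0,"rz":0.4,"hand":0.07},{"dx":0,"dy":0,"dz":0.025,"rx":0,"ry":0,"rz":0,"hand":0.07},{"dx":0,"dy":0,"dz":0.025,"rx":0,"ry":0,"rz":0,"hand":0.07},{"dx":0,"dy":0,"dz":0.015,"rx":0,"ry":0,"rz":0,"hand":0.07},{"dx":0,"dy":0,"dz":0,"rx":0,"ry":0,"rz":0,"hand":0.07},{"dx":0,"dy":0,"dz":0,"rx":0,"ry":0,"rz":0,"hand":0.07}]' 20 
python3 to.py .558 .1779 .0745 102.5
```

```text
clock: 14.28
position: [0.5589, 0.1741, 0.0782]
ee_rot: [0.001, 0.628, 0.778, -0.001]
contact_force: [0.4, 0.1, 0.5]
width: 0.0697
gripper_force: 0.0
pos [0.5589 0.1741 0.0782] tool shift mm [ 3.9 -0.1  3.6] turn deg [-0.02  0.1  -0.28] t 14.2833 F [0.4 0.1 0.5] w 0.06971222316900161
```

```bash
python3 -m pendant '[{"dx":0.0035,"dy":0,"dz":0.003,"rx":0,"ry":0,"rz":-0.2,"hand":0.07},{"dx":0,"dy":0,"dz":0,"rx":0,"ry":0,"rz":0,"hand":0.055},{"dx":0,"dy":0,"dz":0,"rx":0,"ry":0,"rz":0,"hand":0.047},{"dx":0,"dy":0,"dz":0,"rx":0,"ry":0,"rz":0,"hand":0.042}, {"dx":0,"dy":0,"dz":0,"rx":0,"ry":0,"rz":0,"hand":0.042},{"dx":0,"dy":0,"dz":0,"rx":0,"ry":0,"rz":0,"hand":0.042}]' 20
python3 to.py .558 .1779 .0745 102.5
```

```text
clock: 14.78
position: [0.5589, 0.1781, 0.076]
ee_rot: [0.001, 0.626, 0.78, 0.0]
contact_force: [1.0, -0.6, 0.3]
width: 0.0422
gripper_force: 0.0
pos [0.5589 0.1781 0.076 ] tool shift mm [ 0.  -0.9  1.5] turn deg [ 0.13  0.09 -0.07] t 14.7833 F [ 1.  -0.6  0.3] w 0.04217137419423642
```

```bash
python3 -m pendant '[{"dx":0,"dy":-0.001,"dz":0,"rx":0,"ry":0,"rz":0,"hand":0.036},{"dx":0,"dy":0,"dz":0,"rx":0,"ry":0,"rz":0,"hand":0.03},{"dx":0,"dy":0,"dz":0,"rx":0,"ry":0,"rz":0,"hand":0.03},{"dx":0,"dy":0,"dz":0,"rx":0,"ry":0,"rz":0,"hand":0.03}]' 20
python3 -m pendant '[{"dx":0,"dy":0,"dz":0,"rx":0,"ry":0,"rz":0,"hand":0.02},{"dx":0,"dy":0,"dz":0,"rx":0,"ry":0,"rz":0,"hand":0.02},{"dx":0,"dy":0,"dz":0,"rx":0,"ry":0,"rz":0,"hand":0.02}]' 60
```

```text
clock: 15.12
position: [0.5577, 0.1778, 0.0759]
ee_rot: [0.001, 0.626, 0.78, 0.0]
contact_force: [-2.7, 0.1, 5.0]
width: 0.0348
gripper_force: 21.5
clock: 15.37
position: [0.5577, 0.1778, 0.0761]
ee_rot: [0.001, 0.626, 0.78, 0.0]
contact_force: [-2.0, -0.4, 4.9]
width: 0.0342
gripper_force: 59.0
```

Lateral force is small. I'll nudge slightly toward -y (tool) and press down in 1–2 mm steps.

```bash
python3 -m pendant '[{"dx":0,"dy":-0.0007,"dz":0.001,"rx":0,"ry":0,"rz":0,"hand":0.02},{"dx":0,"dy":0,"dz":0.0015,"rx":0,"ry":0,"rz":0,"hand":0.02},{"dx":0,"dy":0,"dz":0,"rx":0,"ry":0,"rz":0,"hand":0.02}]' 60
python3 -m pendant '[{"dx":0,"dy":0,"dz":0.0015,"rx":0,"ry":0,"rz":0,"hand":0.02},{"dx":0,"dy":0,"dz":0.0015,"rx":0,"ry":0,"rz":0,"hand":0.02},{"dx":0,"dy":0,"dz":0,"rx":0,"ry":0,"rz":0,"hand":0.02}]' 60
python3 -m pendant '[{"dx":0,"dy":0,"dz":0.0015,"rx":0,"ry":0,"rz":0,"hand":0.02},{"dx":0,"dy":0,"dz":0.0015,"rx":0,"ry":0,"rz":0,"hand":0.02},{"dx":0,"dy":0,"dz":0,"rx":0,"ry":0,"rz":0,"hand":0.02}]' 60
```

```text
clock: 15.62
position: [0.5577, 0.1778, 0.0739]
ee_rot: [0.002, 0.626, 0.78, 0.001]
contact_force: [-0.2, 0.1, 7.7]
width: 0.0341
gripper_force: 59.5
clock: 15.87
position: [0.5577, 0.1778, 0.0712]
ee_rot: [0.002, 0.626, 0.78, 0.001]
contact_force: [-1.8, -0.4, 10.0]
width: 0.0342
gripper_force: 59.8
clock: 16.12
position: [0.5577, 0.1778, 0.0686]
ee_rot: [0.002, 0.626, 0.78, 0.001]
contact_force: [-3.1, -0.6, 11.7]
width: 0.0342
gripper_force: 60.0
```

```bash
python3 -m pendant '[{"dx":0,"dy":-0.0007,"dz":0.001,"rx":0,"ry":0,"rz":0,"hand":0.02},{"dx":0,"dy":0,"dz":0.001,"rx":0,"ry":0,"rz":0,"hand":0.02},{"dx":0,"dy":0,"dz":0,"rx":0,"ry":0,"rz":0,"hand":0.02}]' 60
python3 -m pendant '[{"dx":0,"dy":0,"dz":0.0005,"rx":0,"ry":0,"rz":0,"hand":0.02},{"dx":0,"dy":0,"dz":0.0005,"rx":0,"ry":0,"rz":0,"hand":0.02},{"dx":0,"dy":0,"dz":0,"rx":0,"ry":0,"rz":0,"hand":0.02}]' 60
python3 -m pendant '[{"dx":0,"dy":0,"dz":0.0005,"rx":0,"ry":0,"rz":0,"hand":0.02},{"dx":0,"dy":0,"dz":0.0005,"rx":0,"ry":0,"rz":0,"hand":0.02},{"dx":0,"dy":0,"dz":0,"rx":0,"ry":0,"rz":0,"hand":0.02}]' 60
```

```text
clock: 16.37
position: [0.5577, 0.1778, 0.0672]
ee_rot: [0.002, 0.626, 0.78, 0.001]
contact_force: [-2.7, -0.0, 13.5]
width: 0.0346
gripper_force: 60.1
clock: 16.62
position: [0.5577, 0.1778, 0.0664]
ee_rot: [0.002, 0.626, 0.78, 0.001]
contact_force: [-1.8, -0.2, 14.7]
width: 0.0341
gripper_force: 60.2
clock: 16.87
position: [0.5577, 0.1778, 0.066]
ee_rot: [0.002, 0.626, 0.78, 0.002]
contact_force: [-3.6, -0.1, 17.5]
width: 0.0344
gripper_force: 60.6
```

```bash
python3 -m pendant '[{"dx":0,"dy":-0.001,"dz":0.0005,"rx":0,"ry":0,"rz":0,"hand":0.02},{"dx":0,"dy":0,"dz":0.0003,"rx":0,"ry":0,"rz":0,"hand":0.02},{"dx":0,"dy":0,"dz":0,"rx":0,"ry":0,"rz":0,"hand":0.02},{"dx":0,"dy":0,"dz":0,"rx":0,"ry":0,"rz":0,"hand":0.02}]' 60
python3 -m pendant '[{"dx":0,"dy":0,"dz":0.0005,"rx":0,"ry":0,"rz":0,"hand":0.02},{"dx":0,"dy":0,"dz":0.0003,"rx":0,"ry":0,"rz":0,"hand":0.02},{"dx":0,"dy":0,"dz":0,"rx":0,"ry":0,"rz":0,"hand":0.02},{"dx":0,"dy":0,"dz":0,"rx":0,"ry":0,"rz":0,"hand":0.02}]' 60
python3 - <<'E'
from h import *
print(manip.get_state()["moment"])
s=img("side");cv2.imwrite("pics/press.png",cv2.resize(s["frame"][140:210,215:308],(744,560),interpolation=cv2.INTER_CUBIC)[:,:,::-1])
E
```

```text
clock: 17.2
position: [0.5577, 0.1778, 0.066]
ee_rot: [0.003, 0.626, 0.78, 0.002]
contact_force: [-1.8, -0.2, 20.3]
width: 0.0345
gripper_force: 60.9
clock: 17.53
position: [0.5577, 0.1778, 0.066]
ee_rot: [0.003, 0.626, 0.78, 0.003]
contact_force: [-2.7, -1.4, 23.5]
width: 0.0344
gripper_force: 61.4
[-0.18963559  0.73712356  0.11205745]
```

View pics/press.png

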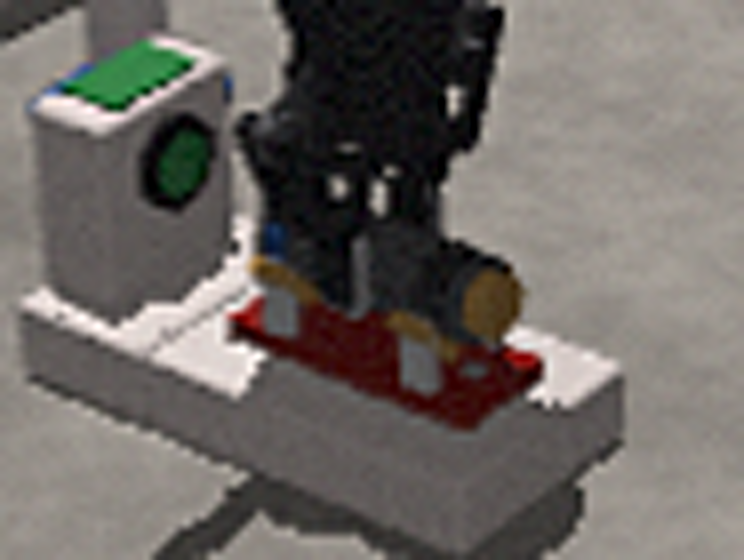

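The red bar now sits on the housing: no gap or shadow under it at (350,370), and z stays at 0.066 while force rose from 17.5 to 23.5 N. The barrel lies in both yokes with its tail at (492,305). Handing in.

```bash
python3 -m pendant '[{"dx":0,"dy":0,"dz":0,"rx":0,"ry":0,"rz":0,"hand":0.02},{"dx":0,"dy":0,"dz":0,"rx":0,"ry":0,"rz":0,"hand":0.02},{"dx":0,"dy":0,"dz":0,"rx":0,"ry":0,"rz":0,"hand":0.02}]' 60 && python3 -c "
from rig import manip
print(manip.sign_off())"
```

```text
clock: 17.83
position: [0.5577, 0.1778, 0.0659]
ee_rot: [0.003, 0.626, 0.78, 0.003]
contact_force: [-3.4, -0.6, 23.3]
width: 0.0343
gripper_force: 61.4
the job is handed in; nothing more can be done
None
```

The blue-ring barrel is seated in the cradle to within about 1 mm of centre, glass end towards the sensor head, and I handed in at 17.8 s still gripping it pressed onto the stop at about 23 N; the hand-in returned no verdict.

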